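# Unmould a tart from its loose-bottomed tin over a glass

### The job

The last little tart is still in its loose-bottomed tin on the wire rack: stand the tin over the small glass so that the glass holds the base up while the ring comes down round it onto the table, then lift the tart on its metal base over to the dark serving tray beside the finished one, and lay the empty ring back flat on the rack beside the other ring. Hold the tart only by the edge of its metal base, never by the pastry, leave the glass standing on the table, and leave the finished tart, the other ring, the mug and the orange where they are.

Things in the scene. Friction and masses are not known exactly. Their poses are not given: they have to be found in the camera images.
- tin_ring: The ring of the tin still in use: bare aluminium, fluted outside, 66 mm outside diameter, 62 mm inside, 28 mm high, 50 g, open at both ends but for an inward lip at its foot (2.5 mm thick, round opening 55 mm) on which the loose base lies. At the start it stands level on the wire rack with base and tart in it. Origin: centre of its underside; z up its axis.
- tart_base: The loose metal base of that tin: flat aluminium disc, 60 mm diameter, 5 mm thick; it lies on the ring's lip with 1 mm of play all round (its underside 2.5 mm above the ring's) and lifts out upward only. The tart is stuck to its top; together about 75 g. Origin: centre of the disc's underside; z up.
- tart: The tart on that base: baked pastry, golden with dark berries, 51 mm diameter, 19 mm high (berries to 22 mm), so 4.5 mm of the metal disc stands out all round it; inside the tin its top lies 1.5 mm below the ring's rim (berries 1.5 mm above it). Origin: centre of its underside, which is the top of the disc (5 mm above the disc's underside).
- glass: Small clear drinking glass standing mouth up on the table, loose, 70 g, 61 mm high, 49 mm diameter at the rim, tapering to 38 mm at the foot; it passes through the ring's 55 mm opening. Origin: centre of its underside; z up.
- tray: Dark wooden serving tray, fixed to the table, 250 x 135 mm, its long side along its own x axis; flat floor 6 mm above the table, 6 mm thick rim 16 mm high. Origin: centre of its underside; z up.
- tray_spot (a point): Centre of the free half of the tray's floor, 6 mm above the table, on the tray's long axis 52 mm from its centre, straight across from the finished tart.
- done_tart: The finished tart, the same in looks and size as the other (51 mm tart stuck on a 60 mm metal disc, 24 mm high, berries to 27 mm), standing loose on the tray's long axis 52 mm from the tray's centre. Origin: centre of the disc's underside.
- rack: Wire rack, fixed flat on the table, 177 x 250 mm, its long side along its own y axis, its flat top 3 mm above the table. Origin: centre of its underside; z up.
- rack_spot (a point): A free place for the empty ring on top of the rack, 3 mm above the table, on the rack's long axis 50 mm from its centre, in the half where the tin stood, 125 mm from the other ring.
- other_ring: The empty ring of the finished tart, same as tin_ring, lying foot down on the rack's long axis 75 mm from its centre. Origin: centre of its underside.
- mug: Green and white mug, loose, 78 x 116 x 101 mm high, at the back right. Origin: centre of its underside.
- orange: Orange, loose, 77 mm across, lying on the white plate at the back. Origin: its bottom centre.
Not all that is in view belongs to the job. Leave any green look-alike of the tin_ring alone.

How it is judged (in metres and radians):
On the way, in this order (a step that is already met when the one before it is completed fails the run):
1. the tart on its base stands level on the glass and the ring has come down round the glass onto the table (height (world z) of tin_ring below 0.006 m and horizontal distance between tin_ring and glass below 0.012 m and z of tart_base in the frame of glass between 0.057 and 0.066 m and horizontal distance between tart_base and glass below 0.02 m and angle between each of tart_base, glass's own z axis and vertical below 0.1 rad), for 0.2 s.
2. the tart on its base stands level on the serving tray's floor (z of tart_base in the frame of tray between 0.003 and 0.01 m and x of tart_base in the frame of tray between -0.095 and 0.095 m and y of tart_base in the frame of tray between -0.04 and 0.04 m and angle between tart_base's own z axis and vertical below 0.1 rad), for 0.2 s.
At the end, for the whole second after the job is handed in: The tart stands level (within 6 degrees) and still on its base on the tray's floor, inside the rim; the ring lies flat (within 6 degrees), foot down and still, on top of the rack, its centre within 65 mm of the rack's across and 100 mm along; the glass stands upright on the table (all of step 2 and linear speed of each of tart_base, tin_ring, glass below 0.02 m/s and z of tin_ring in the frame of rack between 0.001 and 0.006 m and x of tin_ring in the frame of rack between -0.065 and 0.065 m and y of tin_ring in the frame of rack between -0.1 and 0.1 m and angle between each of tin_ring, glass's own z axis and vertical below 0.1 rad and height (world z) of glass below 0.005 m); the robot touches nothing.
It fails at once if the pastry is squeezed or pushed (over 5 N) (contact force between any of the fingers, the arm and tart above 5 N).
It fails at once if the glass is knocked over (angle between glass's own z axis and vertical above 0.5 rad).
It fails at once if the finished tart, the other ring, the mug or the orange is moved by more than 30 mm (distance of any of done_tart, other_ring, mug, orange from where it was at the start of the episode above 0.03 m).
It also fails if it takes over 69 s, if anything falls off the work surface, if the arm or the gripper's body presses on something with over 40 N, if the wrist force passes 120 N, or if a joint passes its speed limit or range.

### The arm

A 6-joint arm with a two-finger parallel gripper is mounted at the origin on a cart in front of the work surface, level with it; the furniture and walls round the work are solid. World frame = base frame: x ahead of the robot, y to its left, z up, the work surface at z = 0. Lengths are in mm, angles in rad, forces in N, time in s.
With the tool pointing down it reaches from about 275 to 750 mm from the base axis. Payload 10.2 kg.
Tool frame: the origin (TCP) lies midway between the tips of the shut fingers; the grasp point (between the pads) lies 19 mm behind it; z points along the fingers, y is the line along which they close (so a half turn about z gives the same grasp; the last joint's range is limited). The gripper opens to 88 mm and grips with 3 to 60 N. Pads are 18 mm wide; open, the fingers measure 123 mm over their backs; the gripper's body (75 mm by 187 mm) begins 45 mm behind the grasp point.
Start: joints at [-1.379, 0.313, 1.498, -0, 1.331, -0.223], TCP at [211.567, -480.49, 238.72] pointing down, gripper open.
Joint ranges: [-2.94, 2.94], [-0.97, 2.17], [0.19, 2.56], [-1.23, 4.37], [0.02, 3.11], [-2.88, 2.88]. Speed limits (rad/s): [2.39, 2.39, 3.01, 3.14, 3.14, 3.14].

### API

Orientations are given as a 3x3 rotation matrix whose columns are the frame's x, y, z axes.
In Python, from plant import arm gives the robot as it stands.
- The arm moves only by the tool arm_command, never from a script. Its argument "increments" is a list of rows, each an object with "travel": the shift along the tool's x, y, z in cm, a list of three; "twist": the turn, a rotation vector about the tool's x, y, z in rad, a list of three. A call has 1 to 10 rows; each row shifts and turns the commanded pose from where the row before left it, along the tool's axes as they then stand; what a row does not reach is not made up. A row lasts 1/12 s, in which the tool goes at most 41.7 mm and 7.16 degrees, less where a joint would pass 70% of its speed; a pose out of reach is approached as far as the arm can. A call is refused whole if a number of a shift passes 4.17 or a number of a turn 0.125, either way. A call with a gripper value outside its range is refused whole. "claw" is the closure, from -1 (fully open) to 1 (shut), set as the call begins (left out, the last holds). The fingers move at their own pace and stop on an object; "grip_force" is the grip in N (left out, the last holds). Time passes only in rows, so rows that do not move let the fingers close. It gives the time, the measured TCP pose, the force, the opening and the grip force at its end, in the units of the state.
- arm.read_state(): the state, without advancing time (a new reading comes with each control period).
- arm.camera(name): name is "scene" or "top" or "wrist"; returns the picture (384x512x3 uint8, blue, green, red); there is no depth.
- arm.camera_params(name): a dict with "fovy" (degrees; the focal length in pixels is half the picture's height over the tangent of half this angle, whatever the lens; pixels are square), "cx", "cy" (the principal point, pixels), "R" (3x3) and "t" (3): a world point X has camera coordinates R X + t; the wrist camera has in their place "mount" (4x4, takes a point from camera to tool coordinates, whose origin is the TCP and whose axes are the flange's). Camera axes: x right, y down, z forward; pixel columns grow to the right and rows downward; lengths in mm; the calibration is good to about 2 mm. A picture is of the moment at which its call begins: read the wrist's pose just before it. camera_params takes no time and is no camera call.
- arm.hand_in(): hands the job in; it is judged then, once.
The state is a dict: "t": time; "q": joint angles; "joint_velocities": joint speeds; "tau": joint torques, N m; "position": TCP position; "orientation": TCP orientation; "force": force on the tool from outside, world axes, zero at the start; "wrist_torque": the same for the moment, N m; "width": finger opening in mm; "finger_force": force on a finger pad.
Only numpy, scipy, OpenCV 4.12 (cv2) and the standard library are available. Lean on these libraries where they do the work, as an engineer would, in place of code of your own. Each camera call takes 0.05 s, during which the arm holds its last target. There are 200 camera calls.

## Working session

There is one attempt and no reset: what is moved stays moved. The work goes in short steps, Python scripts to look and compute and a tool call to move; the robot and the scene stay as the last step left them, time stands still between calls to the robot, and variables do not carry over. Pictures are saved under pics/ and viewed, at most 10 in all, crops included, and the job is handed in when it is done.

Besides the shell and the picture viewer there is one more tool, called after "Request:" by a JSON object that holds its "api" and its "payload", one argument or row to a line. arm_command: Moves the arm, as the interface text tells. Its arguments: {"type":"object","properties":{"increments":{"type":"array"},"claw":{"type":"number"},"grip_force":{"type":"number"}},"required":["increments"]}

```bash
mkdir -p pics
python3 - <<'E'
from plant import arm
import cv2,numpy as np
for n in("scene","top"):
    cv2.imwrite(f"pics/{n}0.png",arm.camera(n)); p=arm.camera_params(n); print(n,p)
print(arm.camera_params("wrist"));s=arm.read_state();print(s['t'],s['position'],s['orientation'])
E
```

```text
scene {'fovy': 56.126174598900285, 'cx': 255.0008898862363, 'cy': 192.0711236759515, 'R': array([[-0.88171435, -0.47177136,  0.00340373],
       [-0.2841808 ,  0.52533151, -0.80203995],
       [ 0.37659139, -0.70813741, -0.59726069]]), 't': array([448.88146043, 169.25751462, 855.95702795])}
top {'fovy': 51.82654886997291, 'cx': 254.74806068449348, 'cy': 196.31189619745496, 'R': array([[-3.17068092e-02, -9.99497157e-01, -3.33336863e-04],
       [-9.78315517e-01,  3.11031613e-02, -2.04771440e-01],
       [ 2.04678840e-01, -6.16654035e-03, -9.78809760e-01]]), 't': array([ -17.7538193 ,  519.88008662, 1214.86435309])}
{'fovy': 71.98513884996237, 'cx': 254.99726373376205, 'cy': 192.31027251833103, 'mount': array([[-1.77723008e-04, -9.57569685e-01, -2.88201781e-01,
         7.47649289e+01],
       [ 9.99999848e-01, -3.20735308e-04,  4.49002870e-04,
         1.19904643e+00],
       [-5.22388024e-04, -2.88201658e-01,  9.57569596e-01,
        -1.47171359e+02],
       [ 0.00000000e+00,  0.00000000e+00,  0.00000000e+00,
         1.00000000e+00]])}
0.1 [ 211.52070096 -480.28253458  238.27029213] [[ 9.15206835e-01  4.02984379e-01 -2.00820622e-04]
 [ 4.02984363e-01 -9.15206287e-01  1.02748142e-03]
 [ 2.30266665e-04 -1.02128559e-03 -9.99999452e-01]]
```

View pics/top0.png

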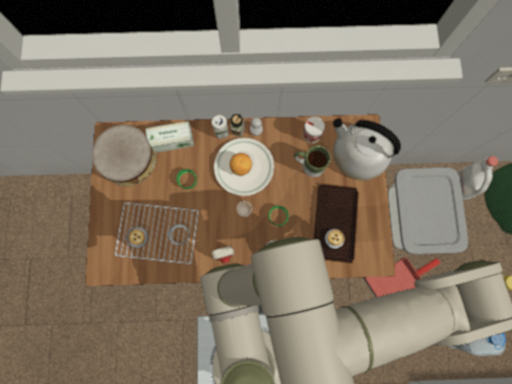

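View pics/scene0.png

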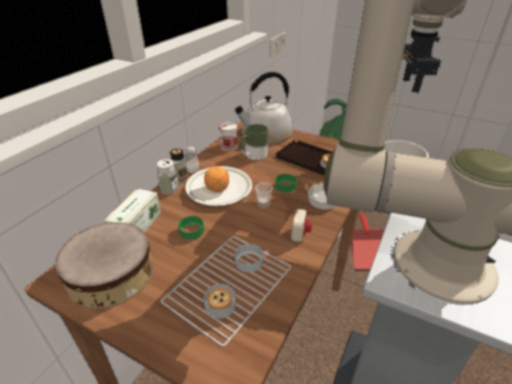

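The top view shows three possible rings near the tin's description:
- (138,237): aluminium, holds a tart, on the rack. This fits tin_ring.
- (178,234): an empty aluminium ring on the rack. This is other_ring.
- (186,178) and (278,216): green look-alikes, to be left alone.

The glass is at (244,208), the tray at (336,223), the finished tart at (335,239) and the free tray half at about (337,206). I'll confirm with an enlarged crop and locate them.

```bash
cat > h.py <<'E'
from plant import arm
import cv2,numpy as np
def cam(n,s=None):
    p=arm.camera_params(n); f=192/np.tan(np.radians(p['fovy'])/2)
    K=np.array([[f,0,p['cx']],[0,f,p['cy']],[0,0,1]])
    if n!='wrist': R,t=np.array(p['R']),np.array(p['t'])
    else:
        T=np.eye(4);T[:3,:3]=s['orientation'];T[:3,3]=s['position']
        M=np.linalg.inv(T@p['mount']);R,t=M[:3,:3],M[:3,3]
    return K,R,t
def w(c,uv,z):
    K,R,t=c; d=R.T@np.linalg.inv(K)@[uv[0],uv[1],1]; o=-R.T@t
    return np.round((o+d*(z-o[2])/d[2])[:2],1)
def px(c,X):
    K,R,t=c; q=K@(R@np.array(X,float)+t); return np.round(q[:2]/q[2],1)
E
python3 - <<'E'
from h import *
c=cam('top')
for n,uv,z in [('tin',(138,237),31),('other',(178,234.5),20),('glass',(244,208.5),40),('done',(335,239),25),
 ('trayTL',(322,185),16),('TR',(358,188),16),('BR',(354,262),16),('BL',(315,257),16),('rTL',(124,204),3),('rTR',(199,209),3),('rBR',(193,264),3),('rBL',(116,258),3),('g1',(186,178),10),('g2',(278,216),10),('red',(222,254),20)]: print(n,w(c,uv,z))
im=cv2.imread('pics/top0.png');s=cv2.imread('pics/scene0.png')
a=cv2.resize(im[160:270,105:365],(780,330),interpolation=cv2.INTER_CUBIC)
b=cv2.resize(s[170:350,160:350],(282,267),interpolation=cv2.INTER_CUBIC)
d=cv2.resize(s[120:220,250:345],(254,267),interpolation=cv2.INTER_CUBIC)
o=np.zeros((600,780,3),np.uint8);o[:330]=a;o[333:,:282]=b;o[333:,290:544]=d;cv2.imwrite('pics/crop.png',o)
E
```

```text
tin [402.7 343.3]
other [407.9 217.5]
glass [482.9   1.6]
done [ 376.9 -287.6]
trayTL [ 558.3 -259.4]
TR [ 544.3 -378.3]
BR [ 302.5 -344.8]
BL [ 322.2 -221.2]
rTL [517.4 401.2]
rTR [492.5 151.8]
rBR [313.  171.6]
rBL [340.1 420.7]
g1 [598.3 194.1]
g2 [ 459.7 -108.9]
red [340.9  76.3]
```

View pics/crop.png

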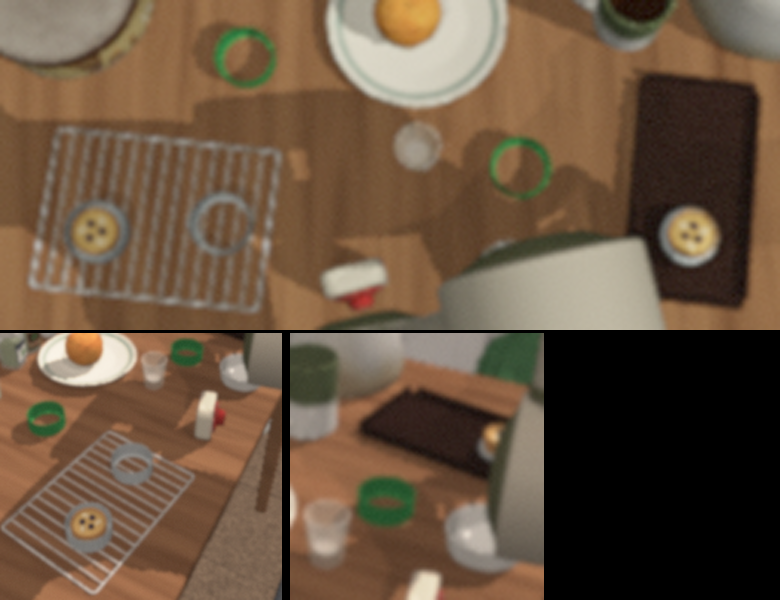

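Confirmed: the tin to use is the aluminium one with the tart, at crop (97,230). The empty ring at (222,222) and both green rings stay put. The glass is at crop (417,147). First I square the tool and move towards the glass for a close look.

Request:
{"api": "arm_command", "payload": {
  "increments": [
    {"travel":[0,0,0],"twist":[0,0,0.104]},
    {"travel":[0,0,0],"twist":[0,0,0.104]},
    {"travel":[0,0,0],"twist":[0,0,0.104]},
    {"travel":[0,0,0],"twist":[0,0,0.104]},
    {"travel":[2.5,-3,0],"twist":[0,0,0]},
    {"travel":[2.5,-3,0],"twist":[0,0,0]},
    {"travel":[2.5,-3,0],"twist":[0,0,0]},
    {"travel":[2.5,-3,0],"twist":[0,0,0]},
    {"travel":[2.5,-3,0],"twist":[0,0,0]},
    {"travel":[2.5,-3,0],"twist":[0,0,0]}
  ],
  "claw": -1
}}

```text
t: 0.93
position: [362.6, -298.9, 238.6]
orientation: [[1.0, -0.001, -0.0], [-0.001, -1.0, 0.0], [-0.0, -0.0, -1.0]]
force: [0.6, -0.9, -0.2]
width: 87.9
finger_force: 0.0
```

Request:
{"api": "arm_command", "payload": {
  "increments": [
    {"travel":[1.5,-3.8,0],"twist":[0,0,0]},
    {"travel":[1.5,-3.8,0],"twist":[0,0,0]},
    {"travel":[1.5,-3.8,0],"twist":[0,0,0]},
    {"travel":[1.5,-3.8,0],"twist":[0,0,0]},
    {"travel":[1,-3.8,0],"twist":[0,0,0]},
    {"travel":[1,-3.8,0],"twist":[0,0,0]},
    {"travel":[1,-3.8,0],"twist":[0,0,0]},
    {"travel":[0,-3.8,0],"twist":[0,0,0]},
    {"travel":[0,0,0],"twist":[0,0,0]},
    {"travel":[0,0,0],"twist":[0,0,0]}
  ]
}}

```text
t: 1.77
position: [452.0, 4.6, 238.6]
orientation: [[1.0, 0.002, -0.0], [0.002, -1.0, -0.0], [-0.0, 0.0, -1.0]]
force: [0.6, -0.0, 0.0]
width: 88.5
finger_force: 0.0
```

Run:
```python
from h import *
s=arm.read_state();cv2.imwrite("pics/w1.png",arm.camera("wrist"));np.save('s1.npy',s,allow_pickle=True);print(s['t'],s['position'],s['orientation'],s['force'])
c=cam('wrist',s);print([px(c,(483,2,z)) for z in(0,61)])
```

```text
1.7667 [451.96004422   4.59028508 238.55780817] [[ 9.99997352e-01  2.25954871e-03 -4.35869414e-04]
 [ 2.25953067e-03 -9.99997446e-01 -4.18711423e-05]
 [-4.35962911e-04  4.08861711e-05 -9.99999904e-01]] [ 0.62174346 -0.03020925  0.04571415]
[array([256. , 144.7]), array([256.2, 150.4])]
```

View pics/w1.png

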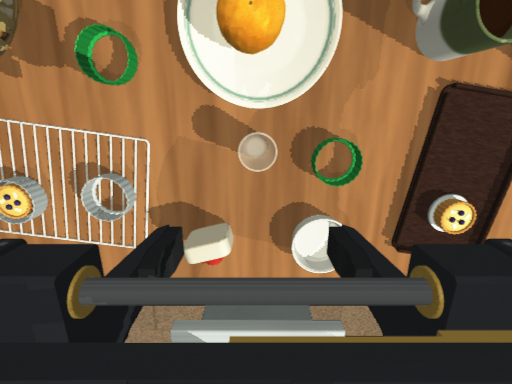

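The wrist view shows the glass rim at about (258,152), the tin with the tart at (14,200), the other ring at (109,196), the free tray half at about (470,130) and a green ring at (337,161). Next I compute positions and move over the tin.

Request:
{"api": "arm_command", "payload": {
  "increments": [
    {"travel":[-1,-3.7,0],"twist":[0,0,0]},
    {"travel":[-1,-3.7,0],"twist":[0,0,0]},
    {"travel":[-1,-3.7,0],"twist":[0,0,0]},
    {"travel":[-1,-3.7,0],"twist":[0,0,0]},
    {"travel":[-1,-3.7,0],"twist":[0,0,0]},
    {"travel":[-1,-3.7,0],"twist":[0,0,0]},
    {"travel":[-1,-3.7,0],"twist":[0,0,0]},
    {"travel":[-1,-3.7,0],"twist":[0,0,0]},
    {"travel":[0,-3.7,0],"twist":[0,0,0]},
    {"travel":[0,0,0],"twist":[0,0,0]}
  ]
}}

```text
t: 2.65
position: [372.6, 339.4, 238.3]
orientation: [[1.0, 0.001, -0.0], [0.001, -1.0, 0.001], [-0.0, -0.001, -1.0]]
force: [0.5, 0.6, -0.7]
width: 87.9
finger_force: 0.0
```

Run:
```python
from h import *
c=cam('wrist',np.load('s1.npy',allow_pickle=True).item())
print('glass',w(c,(258,152),61),'green',w(c,(337,161),28),'tin',w(c,(14,200),31),'oth',w(c,(109,193),31),'done',w(c,(459,217),31),'trayTL',w(c,(449,84),16),w(c,(396,248),16))
im=cv2.imread('pics/w1.png')
s=arm.read_state();I=arm.camera("wrist");cv2.imwrite("pics/w2.png",I);np.save('s2.npy',s,allow_pickle=True);print(s['t'],s['position'],s['orientation'],s['q'])
c=cam('wrist',s);print(px(c,(403,343,31)),px(c,(416,286,3)))
a=cv2.resize(im[110:200,210:300],(288,288),interpolation=cv2.INTER_CUBIC)
o=np.zeros((384,800,3),np.uint8);o[:,:512]=I;o[:288,512:]=a;cv2.imwrite("pics/w2b.png",o)
```

```text
glass [ 4.811e+02 -2.000e-01] green [ 464.3 -108.5] tin [408.4 343.8] oth [419. 208.] done [ 383.7 -291.1] trayTL [ 563.5 -248.7] [ 325.5 -216.9]
2.65 [372.58900944 339.44158806 238.32661716] [[ 9.99999598e-01  8.86996444e-04 -1.32850625e-04]
 [ 8.87137051e-04 -9.99999042e-01  1.06209150e-03]
 [-1.31908427e-04 -1.06220893e-03 -9.99999427e-01]] [5.05536360e-01 2.66622436e-01 1.56046858e+00 1.02723365e-03
 1.31410365e+00 2.07518502e+00]
[251.7 147.9] [292.  136.2]
```

View pics/w2b.png

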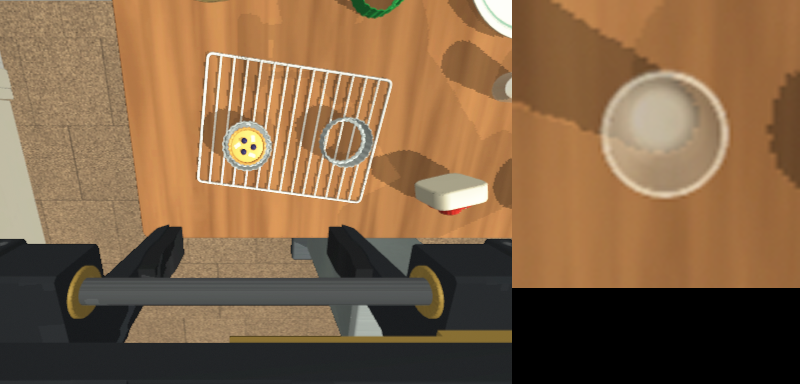

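The tin rim is at about (247,145.5) and the other ring at (347,142). The rack corners are at (207,53), (391,80), (361,202) and (198,181). In the crop the glass rim centre refines to (257.5,152.2).

Run:
```python
from h import *
c=cam('wrist',np.load('s2.npy',allow_pickle=True).item())
c1=cam('wrist',np.load('s1.npy',allow_pickle=True).item())
print('glass',w(c1,(257.5,152.2),61),'tin',w(c,(247,145.5),31))
q=[w(c,p,3) for p in((207,53),(391,80),(361,202),(198,181))];print(q,np.mean(q,0))
I=cv2.imread('pics/w2.png');g=cv2.cvtColor(cv2.resize(I[105:185,205:290],None,fx=4,fy=4,interpolation=cv2.INTER_CUBIC),cv2.COLOR_BGR2GRAY)
for r in((75,110),(92,110)):
  h=cv2.HoughCircles(cv2.GaussianBlur(g,(7,7),2),cv2.HOUGH_GRADIENT,1.5,20,param1=80,param2=30,minRadius=r[0],maxRadius=r[1])
  if h is not None: print([(x/4+205,y/4+105,R/4,w(c,(x/4+205,y/4+105),31)) for x,y,R in h[0][:3]])
```

```text
glass [480.8   0.5] tin [406.2 349.2]
[array([522.4, 401.2]), array([490. , 156.4]), array([317.4, 176.5]), array([350.3, 423.5])] [420.025 289.4  ]
[(np.float32(246.8125), np.float32(145.3125), np.float32(24.375), array([406.4, 349.4])), (np.float32(249.8125), np.float32(140.8125), np.float32(25.6125), array([412.3, 345.4])), (np.float32(242.6875), np.float32(148.3125), np.float32(20.25), array([402.4, 355. ]))]
[(np.float32(246.8125), np.float32(145.3125), np.float32(24.3875), array([406.4, 349.4])), (np.float32(238.9375), np.float32(144.9375), np.float32(25.2125), array([406.9, 359.9])), (np.float32(248.3125), np.float32(150.5625), np.float32(27.275), array([399.5, 347.5]))]
```

Request:
{"api": "arm_command", "payload": {
  "increments": [
    {"travel":[0.85,-0.25,3.4],"twist":[0,0,0]},
    {"travel":[0.85,-0.25,3.4],"twist":[0,0,0]},
    {"travel":[0.85,-0.2,3.4],"twist":[0,0,0]},
    {"travel":[0.8,-0.2,3.4],"twist":[0,0,0]},
    {"travel":[0,0,0],"twist":[0,0,0]},
    {"travel":[0,0,0],"twist":[0,0,0]},
    {"travel":[0,0,0],"twist":[0,0,0]}
  ]
}}

```text
t: 3.28
position: [407.1, 344.6, 104.7]
orientation: [[1.0, -0.003, 0.002], [-0.003, -1.0, 0.001], [0.002, -0.001, -1.0]]
force: [-0.8, -0.7, 0.9]
width: 87.8
finger_force: 0.0
```

Run:
```python
from h import *
s=arm.read_state();I=arm.camera("wrist");np.save('s3.npy',s,allow_pickle=True);print(s['t'],s['position'])
c=cam('wrist',s)
for z,r in((31,33),(8,33)):
    t=np.linspace(0,2*np.pi,60);pts=np.array([px(c,(406.2+r*np.cos(a),349+r*np.sin(a),z)) for a in t])
    J=I if z==31 else J
    cv2.polylines(J,[np.int32(pts.round())],True,(0,0,255) if z==31 else (255,0,0),1)
cv2.imwrite("pics/w3.png",J);print(px(c,(406.2,349,31)),px(c,(416.2,359,31)))
```

```text
3.2833 [407.13863732 344.64503198 104.7022158 ]
[249. 203.] [237.4 192.2]
```

View pics/w3.png

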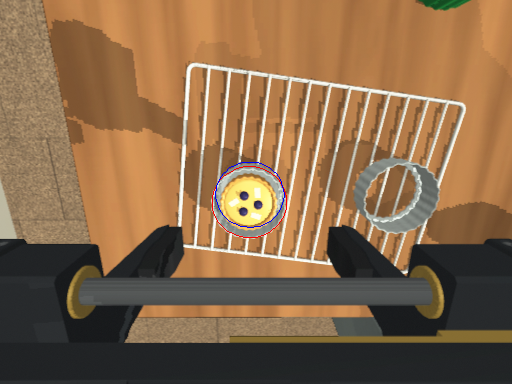

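The overlay matches the tin, whose rim centre is at (250,202), so it lies at about (406.2,348.7). The fingers straddle it. Now the descent.

Request:
{"api": "arm_command", "payload": {
  "increments": [
    {"travel":[-0.1,-0.4,1],"twist":[0,0,0]},
    {"travel":[0,0,2],"twist":[0,0,0]},
    {"travel":[0,0,2],"twist":[0,0,0]},
    {"travel":[0,0,1],"twist":[0,0,0]},
    {"travel":[0,0,0],"twist":[0,0,0]},
    {"travel":[0,0,0],"twist":[0,0,0]},
    {"travel":[0,0,0],"twist":[0,0,0]}
  ]
}}

```text
t: 3.92
position: [405.6, 349.7, 43.9]
orientation: [[1.0, -0.001, 0.002], [-0.001, -1.0, 0.001], [0.002, -0.001, -1.0]]
force: [0.3, 0.3, -0.0]
width: 87.9
finger_force: 0.0
```

Request:
{"api": "arm_command", "payload": {
  "increments": [
    {"travel":[0.05,0.1,1],"twist":[0,0,0]},
    {"travel":[0,0,1],"twist":[0,0,0]},
    {"travel":[0,0,0.6],"twist":[0,0,0]},
    {"travel":[0,0,0],"twist":[0,0,0]},
    {"travel":[0,0,0],"twist":[0,0,0]},
    {"travel":[0,0,0],"twist":[0,0,0]}
  ]
}}

```text
t: 4.42
position: [405.7, 348.3, 16.8]
orientation: [[1.0, -0.001, 0.0], [-0.001, -1.0, 0.0], [0.0, -0.0, -1.0]]
force: [0.7, -1.2, 0.3]
width: 88.4
finger_force: 0.0
```

Request:
{"api": "arm_command", "payload": {
  "increments": [
    {"travel":[0,0,0],"twist":[0,0,0]},
    {"travel":[0,0,0],"twist":[0,0,0]},
    {"travel":[0,0,0],"twist":[0,0,0]},
    {"travel":[0,0,0],"twist":[0,0,0]},
    {"travel":[0,0,0],"twist":[0,0,0]},
    {"travel":[0,0,0],"twist":[0,0,0]},
    {"travel":[0,0,0],"twist":[0,0,0]},
    {"travel":[0,0,0],"twist":[0,0,0]},
    {"travel":[0,0,0],"twist":[0,0,0]},
    {"travel":[0,0,0],"twist":[0,0,0]}
  ],
  "claw": 1,
  "grip_force": 20
}}

```text
t: 5.25
position: [405.7, 348.4, 16.9]
orientation: [[1.0, -0.001, 0.0], [-0.001, -1.0, 0.0], [0.0, -0.0, -1.0]]
force: [-0.0, 0.8, 4.2]
width: 65.6
finger_force: 20.0
```

Request:
{"api": "arm_command", "payload": {
  "increments": [
    {"travel":[0,0,-1],"twist":[0,0,0]},
    {"travel":[0,0,-2],"twist":[0,0,0]},
    {"travel":[0,0,-2.5],"twist":[0,0,0]},
    {"travel":[0,0,-2.5],"twist":[0,0,0]},
    {"travel":[0,0,-2],"twist":[0,0,0]},
    {"travel":[0,0,-1],"twist":[0,0,0]},
    {"travel":[0,0,0],"twist":[0,0,0]},
    {"travel":[0,0,0],"twist":[0,0,0]}
  ]
}}

```text
t: 5.92
position: [405.3, 348.1, 126.2]
orientation: [[1.0, -0.001, -0.001], [-0.001, -1.0, -0.0], [-0.001, 0.0, -1.0]]
force: [-0.1, -0.3, -1.0]
width: 65.9
finger_force: 20.0
```

Request:
{"api": "arm_command", "payload": {
  "increments": [
    {"travel":[0.3,1.5,0],"twist":[0,0,0]},
    {"travel":[0.6,3,0],"twist":[0,0,0]},
    {"travel":[0.6,3,0],"twist":[0,0,0]},
    {"travel":[0.8,3.5,0],"twist":[0,0,0]},
    {"travel":[0.8,3.5,0],"twist":[0,0,0]},
    {"travel":[0.8,3.5,0],"twist":[0,0,0]},
    {"travel":[0.8,3.5,0],"twist":[0,0,0]},
    {"travel":[0.8,3.5,0],"twist":[0,0,0]},
    {"travel":[0.8,3.5,0],"twist":[0,0,0]},
    {"travel":[0.6,2.5,0],"twist":[0,0,0]}
  ]
}}

```text
t: 6.75
position: [473.7, 35.7, 125.2]
orientation: [[1.0, -0.003, -0.003], [-0.003, -1.0, 0.0], [-0.003, -0.0, -1.0]]
force: [0.9, -0.4, -0.9]
width: 65.7
finger_force: 20.0
```

Request:
{"api": "arm_command", "payload": {
  "increments": [
    {"travel":[0.5,2,0],"twist":[0,0,0]},
    {"travel":[0.2,1,0],"twist":[0,0,0]},
    {"travel":[0,0,0],"twist":[0,0,0]},
    {"travel":[0,0,0],"twist":[0,0,0]},
    {"travel":[0,0,0],"twist":[0,0,0]}
  ]
}}

```text
t: 7.17
position: [480.6, 9.3, 126.2]
orientation: [[1.0, -0.0, -0.001], [-0.0, -1.0, 0.0], [-0.001, -0.0, -1.0]]
force: [-0.3, -0.0, -1.1]
width: 65.9
finger_force: 20.0
```

Run:
```python
from h import *
s=arm.read_state();I=arm.camera("wrist");np.save('s4.npy',s,allow_pickle=True);print(s['t'],s['position'],s['width'],s['force'])
c=cam('wrist',s)
t=np.linspace(0,2*np.pi,60)
pts=np.array([px(c,(480.8+24.5*np.cos(a),.5+24.5*np.sin(a),61)) for a in t])
cv2.polylines(I,[np.int32(pts.round())],True,(0,0,255),1)
x,y,z=s['position'];pts=np.array([px(c,(x+.5+33*np.cos(a),y+33*np.sin(a),z+14)) for a in t])
cv2.polylines(I,[np.int32(pts.round())],True,(255,0,0),1)
cv2.imwrite("pics/w4.png",I)
```

```text
7.1667 [480.6296545    9.33199667 126.22253868] 65.88816893413143 [-0.27541186 -0.03054039 -1.08586697]
```

View pics/w4.png

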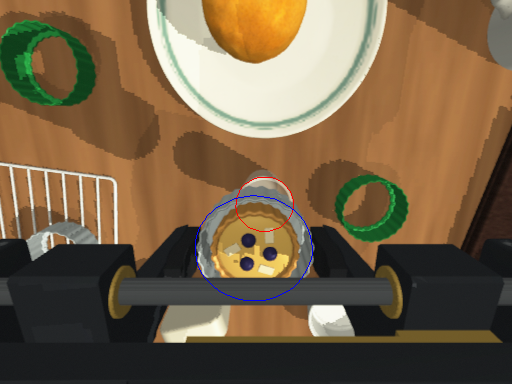

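The held tin matches the blue circle. The glass shows just ahead of it, and its outline reaches row ~170. I'll check whether that's the foot and where the rim edge lies.

Run:
```python
from h import *
s=np.load('s4.npy',allow_pickle=True).item();c=cam('wrist',s)
for z,r in((0,19),(61,24.5)): print(z,[px(c,(480.8+a*r,.5+b*r,z)) for a,b in((1,0),(0,1),(0,-1))])
I=cv2.imread('pics/w4.png')
o=cv2.resize(I[150:260,190:330],None,fx=5,fy=5,interpolation=cv2.INTER_CUBIC);cv2.imwrite('pics/w4c.png',o)
```

```text
0 [array([262.4, 168.3]), array([244.6, 185.8]), array([280. , 185.8])]
61 [array([264.5, 176.7]), array([235.4, 204.8]), array([293. , 204.8])]
```

View pics/w4c.png

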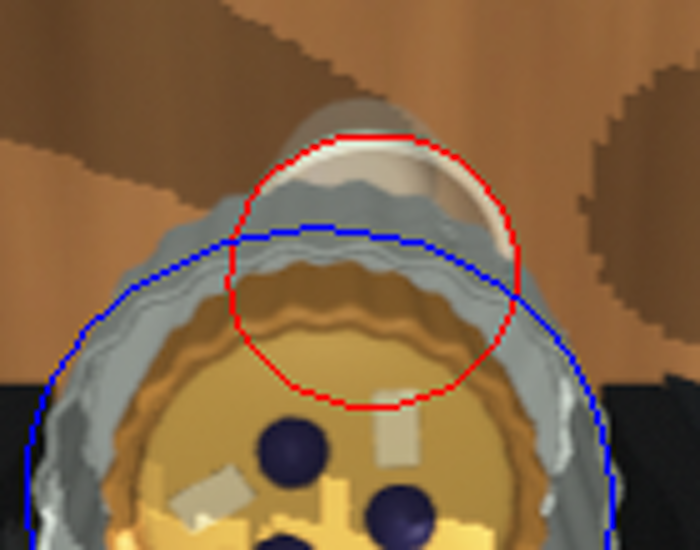

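Foot and rim both match the prediction to within about 1 mm. The ring needs to go 9 mm to the right, then down.

Request:
{"api": "arm_command", "payload": {
  "increments": [
    {"travel":[0,0.45,0],"twist":[0,0,0]},
    {"travel":[0,0.45,0],"twist":[0,0,0]},
    {"travel":[0,0,1],"twist":[0,0,0]},
    {"travel":[0,0,1.5],"twist":[0,0,0]},
    {"travel":[0,0,1],"twist":[0,0,0]},
    {"travel":[0,0,0.5],"twist":[0,0,0]},
    {"travel":[0,0,0],"twist":[0,0,0]},
    {"travel":[0,0,0],"twist":[0,0,0]},
    {"travel":[0,0,0],"twist":[0,0,0]}
  ]
}}

```text
t: 7.97
position: [481.5, -0.9, 87.2]
orientation: [[1.0, -0.001, 0.001], [-0.001, -1.0, -0.0], [0.001, 0.0, -1.0]]
force: [0.6, -0.2, -1.5]
width: 65.6
finger_force: 20.0
```

Request:
{"api": "arm_command", "payload": {
  "increments": [
    {"travel":[-0.1,-0.1,0.3],"twist":[0,0,0]},
    {"travel":[0,0,0.5],"twist":[0,0,0]},
    {"travel":[0,0,0.5],"twist":[0,0,0]},
    {"travel":[0,0,0.5],"twist":[0,0,0]},
    {"travel":[0,0,0.2],"twist":[0,0,0]},
    {"travel":[0,0,0],"twist":[0,0,0]},
    {"travel":[0,0,0],"twist":[0,0,0]},
    {"travel":[0,0,0],"twist":[0,0,0]}
  ]
}}

```text
t: 8.63
position: [480.3, 0.1, 66.9]
orientation: [[1.0, -0.001, 0.0], [-0.001, -1.0, -0.0], [0.0, 0.0, -1.0]]
force: [0.3, -0.1, -0.8]
width: 65.1
finger_force: 20.0
```

The tool load dropped by about 0.7 N, so the base now rests on the glass. I continue down to TCP z≈30.

Request:
{"api": "arm_command", "payload": {
  "increments": [
    {"travel":[0,0,0.5],"twist":[0,0,0]},
    {"travel":[0,0,0.7],"twist":[0,0,0]},
    {"travel":[0,0,0.7],"twist":[0,0,0]},
    {"travel":[0,0,0.7],"twist":[0,0,0]},
    {"travel":[0,0,0.4],"twist":[0,0,0]},
    {"travel":[0,0,0.2],"twist":[0,0,0]},
    {"travel":[0,0,0],"twist":[0,0,0]},
    {"travel":[0,0,0],"twist":[0,0,0]},
    {"travel":[0,0,0],"twist":[0,0,0]}
  ]
}}

```text
t: 9.38
position: [480.3, 0.2, 35.0]
orientation: [[1.0, -0.001, 0.001], [-0.001, -1.0, -0.0], [0.001, 0.0, -1.0]]
force: [0.5, 0.2, -0.8]
width: 65.3
finger_force: 20.0
```

Request:
{"api": "arm_command", "payload": {
  "increments": [
    {"travel":[0,0,0.4],"twist":[0,0,0]},
    {"travel":[0,0,0],"twist":[0,0,0]},
    {"travel":[0,0,0],"twist":[0,0,0]}
  ]
}}

```text
t: 9.63
position: [480.1, 0.2, 30.6]
orientation: [[1.0, -0.001, -0.0], [-0.001, -1.0, 0.0], [-0.0, -0.0, -1.0]]
force: [-0.4, 0.9, 0.5]
width: 65.8
finger_force: 20.0
```

Request:
{"api": "arm_command", "payload": {
  "increments": [
    {"travel":[0,0,0],"twist":[0,0,0]},
    {"travel":[0,0,0],"twist":[0,0,0]},
    {"travel":[0,0,0],"twist":[0,0,0]},
    {"travel":[0,0,0],"twist":[0,0,0]},
    {"travel":[0,0,0],"twist":[0,0,0]},
    {"travel":[0,0,0],"twist":[0,0,0]},
    {"travel":[0,0,0],"twist":[0,0,0]},
    {"travel":[0,0,0],"twist":[0,0,0]}
  ],
  "claw": -1
}}

```text
t: 10.3
position: [480.1, 0.2, 30.7]
orientation: [[1.0, -0.001, 0.0], [-0.001, -1.0, -0.0], [0.0, 0.0, -1.0]]
force: [-0.6, 0.9, 0.2]
width: 88.2
finger_force: 0.0
```

Run:
```python
from h import *
s=arm.read_state();print(s['t'],s['position'],s['width'])
I=arm.camera("wrist");S=arm.camera("scene")
o=np.zeros((384,800,3),np.uint8);o[:,:512]=I;o[:288,512:]=cv2.resize(S[160:232,228:300],(288,288),interpolation=cv2.INTER_CUBIC);cv2.imwrite("pics/w5.png",o)
np.save('s5.npy',s,allow_pickle=True)
```

```text
10.3 [4.80147022e+02 1.80321512e-01 3.07320660e+01] 88.23889568558687
```

View pics/w5.png

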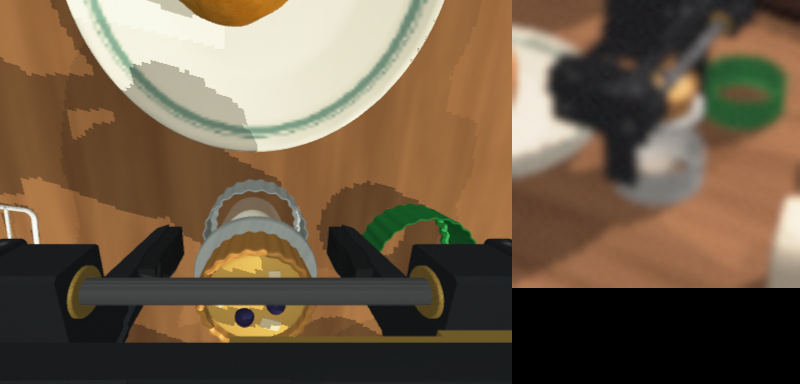

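The ring is down on the table round the glass and the tart stands on its base on top. Next I raise to disc height and grip the disc edge.

Request:
{"api": "arm_command", "payload": {
  "increments": [
    {"travel":[0,0,-0.5],"twist":[0,0,0]},
    {"travel":[0,0,-1],"twist":[0,0,0]},
    {"travel":[0,0,-0.9],"twist":[0,0,0]},
    {"travel":[0,0,-0.5],"twist":[0,0,0]},
    {"travel":[0,0,0],"twist":[0,0,0]},
    {"travel":[0,0,0],"twist":[0,0,0]},
    {"travel":[0,0,0],"twist":[0,0,0]}
  ]
}}

```text
t: 10.98
position: [480.0, 0.2, 59.6]
orientation: [[1.0, -0.001, -0.0], [-0.001, -1.0, 0.0], [-0.0, -0.0, -1.0]]
force: [-0.1, 0.2, 0.5]
width: 88.2
finger_force: 0.0
```

Request:
{"api": "arm_command", "payload": {
  "increments": [
    {"travel":[0,0,0.05],"twist":[0,0,0]},
    {"travel":[0,0,0],"twist":[0,0,0]},
    {"travel":[0,0,0],"twist":[0,0,0]},
    {"travel":[0,0,0],"twist":[0,0,0]},
    {"travel":[0,0,0],"twist":[0,0,0]},
    {"travel":[0,0,0],"twist":[0,0,0]},
    {"travel":[0,0,0],"twist":[0,0,0]},
    {"travel":[0,0,0],"twist":[0,0,0]},
    {"travel":[0,0,0],"twist":[0,0,0]},
    {"travel":[0,0,0],"twist":[0,0,0]}
  ],
  "claw": 1,
  "grip_force": 20
}}

```text
t: 11.82
position: [480.1, 0.2, 59.2]
orientation: [[1.0, -0.001, -0.0], [-0.001, -1.0, 0.0], [-0.0, -0.0, -1.0]]
force: [-0.7, 0.3, -0.7]
width: 59.4
finger_force: 20.0
```

The grip reads 59.4 mm, so the fingers hold the disc. I lift and carry it to the tray.

Request:
{"api": "arm_command", "payload": {
  "increments": [
    {"travel":[0,0,-0.3],"twist":[0,0,0]},
    {"travel":[0,0,-0.7],"twist":[0,0,0]},
    {"travel":[0,0,-1.2],"twist":[0,0,0]},
    {"travel":[0,0,-1.5],"twist":[0,0,0]},
    {"travel":[0,0,-1.2],"twist":[0,0,0]},
    {"travel":[0,0,-0.7],"twist":[0,0,0]},
    {"travel":[0,0,-0.3],"twist":[0,0,0]},
    {"travel":[0,0,0],"twist":[0,0,0]}
  ]
}}

```text
t: 12.48
position: [480.3, 0.2, 118.8]
orientation: [[1.0, -0.001, 0.001], [-0.001, -1.0, -0.0], [0.001, 0.0, -1.0]]
force: [0.2, -0.0, -0.8]
width: 58.8
finger_force: 20.0
```

Request:
{"api": "arm_command", "payload": {
  "increments": [
    {"travel":[0,0.7,0],"twist":[0,0,0]},
    {"travel":[0,1.4,0],"twist":[0,0,0]},
    {"travel":[0,2.2,0],"twist":[0,0,0]},
    {"travel":[0,2.8,0],"twist":[0,0,0]},
    {"travel":[0,3,0],"twist":[0,0,0]},
    {"travel":[0,3,0],"twist":[0,0,0]},
    {"travel":[0,3,0],"twist":[0,0,0]},
    {"travel":[0,3,0],"twist":[0,0,0]},
    {"travel":[0,3,0],"twist":[0,0,0]},
    {"travel":[0,2.5,0],"twist":[0,0,0]}
  ]
}}

```text
t: 13.32
position: [479.1, -248.1, 117.4]
orientation: [[1.0, -0.002, -0.001], [-0.002, -1.0, 0.001], [-0.001, -0.001, -1.0]]
force: [0.3, 0.6, -1.1]
width: 58.5
finger_force: 20.0
```

Request:
{"api": "arm_command", "payload": {
  "increments": [
    {"travel":[0,1.8,0],"twist":[0,0,0.03]},
    {"travel":[0,1.2,0],"twist":[0,0,0.04]},
    {"travel":[0,0.7,0],"twist":[0,0,0.04]},
    {"travel":[0,0,0],"twist":[0,0,0.03]},
    {"travel":[0,0,0],"twist":[0,0,0]},
    {"travel":[0,0,0],"twist":[0,0,0]},
    {"travel":[0,0,0],"twist":[0,0,0]}
  ]
}}

```text
t: 13.9
position: [478.9, -282.4, 118.0]
orientation: [[0.99, -0.14, -0.0], [-0.14, -0.99, 0.0], [-0.0, -0.0, -1.0]]
force: [-0.4, -0.5, 0.0]
width: 58.9
finger_force: 20.0
```

Run:
```python
from h import *
s=arm.read_state();print(s['t'],s['position'],s['width'])
I=arm.camera("wrist");c=cam('wrist',s);np.save('s6.npy',s,allow_pickle=True)
S=arm.camera("scene")
# tray model overlay: outer rim at z=16, from estimate
def box(cx,cy,yaw,col):
    e=np.array([np.cos(yaw),np.sin(yaw)]);n=np.array([-e[1],e[0]])
    for a,b,z in((125,67.5,16),(119,61.5,6)):
        pts=[]
        for sa,sb in((1,1),(1,-1),(-1,-1),(-1,1)):
            for k in [0]: 
                p=np.array([cx,cy])+sa*a*e+sb*b*n;pts.append(px(c,(*p,z)))
        cv2.polylines(I,[np.int32(np.round(pts))],True,col,1)
box(434,-301,-.148,(0,0,255))
for u in range(10,512,50): cv2.putText(I,str(u),(u-10,8),0,.3,(255,255,255),1)
o=np.zeros((384,800,3),np.uint8);o[:,:512]=I;o[:288,512:]=cv2.resize(S[100:220,250:370],(288,288),interpolation=cv2.INTER_CUBIC);cv2.imwrite("pics/w6.png",o)
```

```text
13.9 [ 478.89145661 -282.40197097  117.98359955] 58.856510623515746
```

View pics/w6.png

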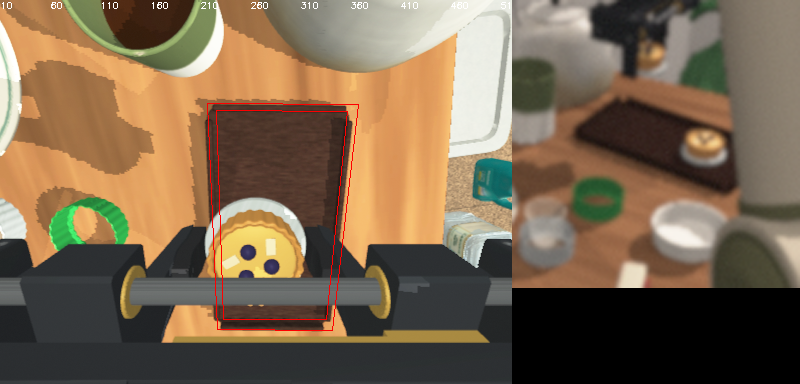

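The tart hangs level, and the tray overlay fits to within about 1.5 mm, with its centre at about (433,-299.5). I move it over the free half and lower it.

Request:
{"api": "arm_command", "payload": {
  "increments": [
    {"travel":[0.05,0.7,0],"twist":[0,0,0]},
    {"travel":[0.1,1.1,0],"twist":[0,0,0]},
    {"travel":[0.05,0.55,1],"twist":[0,0,0]},
    {"travel":[0,0,2],"twist":[0,0,0]},
    {"travel":[0,0,2.3],"twist":[0,0,0]},
    {"travel":[0,0,2],"twist":[0,0,0]},
    {"travel":[0,0,1],"twist":[0,0,0]},
    {"travel":[0,0,0],"twist":[0,0,0]},
    {"travel":[0,0,0],"twist":[0,0,0]},
    {"travel":[0,0,0],"twist":[0,0,0]}
  ]
}}

```text
t: 14.83
position: [478.1, -307.0, 36.2]
orientation: [[0.99, -0.141, 0.001], [-0.141, -0.99, -0.001], [0.002, 0.001, -1.0]]
force: [1.1, -0.2, -0.3]
width: 59.3
finger_force: 20.0
```

Request:
{"api": "arm_command", "payload": {
  "increments": [
    {"travel":[0,0,0.8],"twist":[0,0,0]},
    {"travel":[0,0,0.8],"twist":[0,0,0]},
    {"travel":[0,0,0.5],"twist":[0,0,0]},
    {"travel":[0,0,0.3],"twist":[0,0,0]},
    {"travel":[0,0,0],"twist":[0,0,0]},
    {"travel":[0,0,0],"twist":[0,0,0]},
    {"travel":[0,0,0],"twist":[0,0,0]}
  ]
}}

```text
t: 15.42
position: [477.7, -306.4, 11.4]
orientation: [[0.99, -0.141, 0.0], [-0.141, -0.99, -0.0], [0.0, 0.0, -1.0]]
force: [0.5, -0.4, -0.3]
width: 59.0
finger_force: 20.0
```

Request:
{"api": "arm_command", "payload": {
  "increments": [
    {"travel":[0,0,0.25],"twist":[0,0,0]},
    {"travel":[0,0,0],"twist":[0,0,0]},
    {"travel":[0,0,0],"twist":[0,0,0]},
    {"travel":[0,0,0],"twist":[0,0,0]}
  ]
}}

```text
t: 15.75
position: [477.7, -306.4, 8.8]
orientation: [[0.99, -0.141, 0.0], [-0.141, -0.99, -0.0], [0.0, 0.0, -1.0]]
force: [-0.5, -0.6, -2.1]
width: 59.1
finger_force: 20.0
```

Request:
{"api": "arm_command", "payload": {
  "increments": [
    {"travel":[0,0,0],"twist":[0,0,0]},
    {"travel":[0,0,0],"twist":[0,0,0]},
    {"travel":[0,0,0],"twist":[0,0,0]},
    {"travel":[0,0,0],"twist":[0,0,0]},
    {"travel":[0,0,0],"twist":[0,0,0]}
  ],
  "claw": -0.68
}}

```text
t: 16.17
position: [477.6, -306.4, 8.8]
orientation: [[0.99, -0.141, 0.0], [-0.141, -0.99, -0.0], [0.0, 0.0, -1.0]]
force: [-0.6, 0.1, 0.2]
width: 74.0
finger_force: 0.0
```

Request:
{"api": "arm_command", "payload": {
  "increments": [
    {"travel":[0,0,-0.5],"twist":[0,0,0]},
    {"travel":[0,0,-1],"twist":[0,0,0]},
    {"travel":[0,0,-2],"twist":[0,0,0]},
    {"travel":[0,0,-3],"twist":[0,0,0]},
    {"travel":[0,0,-3],"twist":[0,0,0]},
    {"travel":[0,0,-3],"twist":[0,0,0]},
    {"travel":[0,0,-3],"twist":[0,0,0]},
    {"travel":[0,0,-3],"twist":[0,0,0]},
    {"travel":[0,0,0],"twist":[0,0,0]},
    {"travel":[0,0,0],"twist":[0,0,0]}
  ]
}}

```text
t: 17.0
position: [478.0, -306.6, 195.8]
orientation: [[0.99, -0.141, 0.003], [-0.141, -0.99, -0.003], [0.003, 0.002, -1.0]]
force: [-0.9, -0.2, 0.5]
width: 74.0
finger_force: 0.0
```

The tart is placed and released. Next I return above the glass to locate the ring. My 10 picture views are used up, so from here I measure by numbers only.

Request:
{"api": "arm_command", "payload": {
  "increments": [
    {"travel":[0,0,-2],"twist":[0,0,-0.07]},
    {"travel":[0,0,-2],"twist":[0,0,-0.07]},
    {"travel":[-0.3,-3.9,0],"twist":[0,0,0]},
    {"travel":[-0.3,-3.9,0],"twist":[0,0,0]},
    {"travel":[-0.3,-3.9,0],"twist":[0,0,0]},
    {"travel":[-0.3,-3.9,0],"twist":[0,0,0]},
    {"travel":[-0.3,-3.9,0],"twist":[0,0,0]},
    {"travel":[-0.3,-3.9,0],"twist":[0,0,0]},
    {"travel":[-0.4,-3.9,0],"twist":[0,0,0]},
    {"travel":[-0.4,-3.8,0],"twist":[0,0,0]}
  ],
  "claw": -1
}}

```text
t: 17.83
position: [450.8, 6.7, 232.8]
orientation: [[1.0, -0.001, -0.002], [-0.001, -1.0, 0.001], [-0.002, -0.001, -1.0]]
force: [0.7, -0.4, 0.4]
width: 87.8
finger_force: 0.0
```

Request:
{"api": "arm_command", "payload": {
  "increments": [
    {"travel":[0,0,0],"twist":[0,0,0]},
    {"travel":[0,0,0],"twist":[0,0,0]},
    {"travel":[0,0,0],"twist":[0,0,0]}
  ]
}}

```text
t: 18.08
position: [451.8, 4.3, 233.1]
orientation: [[1.0, -0.001, -0.001], [-0.001, -1.0, 0.0], [-0.001, -0.0, -1.0]]
force: [-0.4, -0.8, 0.4]
width: 88.3
finger_force: 0.0
```

```bash
cat > ring.py <<'E'
from h import *
def fit(I,c,x0,y0,z,rs=(33,31),span=14):
    g=cv2.GaussianBlur(cv2.cvtColor(I,cv2.COLOR_BGR2GRAY),(0,0),.8).astype(np.float32)
    G=np.hypot(cv2.Sobel(g,5,1,0),cv2.Sobel(g,5,0,1)); G=np.minimum(G,np.percentile(G,97))
    K,R,t=c;a=np.linspace(0,2*np.pi,120);best=[]
    for x in np.arange(x0-span,x0+span+.1,.5):
        for y in np.arange(y0-span,y0+span+.1,.5):
            v=0
            for r in rs:
                X=np.stack([x+r*np.cos(a),y+r*np.sin(a),0*a+z]);q=K@(R@X+t[:,None]);q=(q[:2]/q[2]).astype(np.float32)
                v+=cv2.remap(G,q[0][None],q[1][None],cv2.INTER_LINEAR).mean()
            best.append((v,x,y))
    best.sort(reverse=True);return best[:4]+[best[len(best)//2]]
if __name__=='__main__':
    s=arm.read_state();I=arm.camera("wrist");c=cam('wrist',s);print(s['t'],s['position'],s['width'])
    np.save('s7.npy',s,allow_pickle=True);cv2.imwrite('pics/w7.png',I)
    print('check tin in w2',fit(cv2.imread('pics/w2.png'),cam('wrist',np.load('s2.npy',allow_pickle=True).item()),408,347,31)[:2])
    print('ring top',fit(I,c,481,0,28)); print('glass',fit(I,c,481,0,61,(24.5,)))
E
python3 ring.py
```

```text
18.0833 [451.81720054   4.33208182 233.10235781] 88.33720715012466
check tin in w2 [(np.float32(239.90894), np.float64(408.0), np.float64(350.0)), (np.float32(239.3745), np.float64(407.5), np.float64(350.0))]
ring top [(np.float32(217.74933), np.float64(481.5), np.float64(-0.5)), (np.float32(217.25775), np.float64(481.0), np.float64(-0.5)), (np.float32(216.64053), np.float64(481.0), np.float64(-1.0)), (np.float32(216.24297), np.float64(481.5), np.float64(0.0)), (np.float32(126.676315), np.float64(489.0), np.float64(-6.5))]
glass [(np.float32(162.28835), np.float64(481.0), np.float64(0.5)), (np.float32(160.43834), np.float64(481.0), np.float64(1.0)), (np.float32(159.72482), np.float64(481.5), np.float64(0.5)), (np.float32(157.96379), np.float64(481.5), np.float64(1.0)), (np.float32(63.405308), np.float64(478.0), np.float64(9.5))]
```

The fit is sharp: ring at about (481,-0.3) and glass at (481,0.5). I descend round it.

Request:
{"api": "arm_command", "payload": {
  "increments": [
    {"travel":[1,0.15,2],"twist":[0,0,0]},
    {"travel":[1,0.15,3],"twist":[0,0,0]},
    {"travel":[0.9,0.15,3],"twist":[0,0,0]},
    {"travel":[0,0,3],"twist":[0,0,0]},
    {"travel":[0,0,2],"twist":[0,0,0]},
    {"travel":[0,0,1],"twist":[0,0,0]},
    {"travel":[0,0,0],"twist":[0,0,0]},
    {"travel":[0,0,0],"twist":[0,0,0]},
    {"travel":[0,0,0],"twist":[0,0,0]}
  ]
}}

```text
t: 18.88
position: [481.8, -0.4, 95.0]
orientation: [[1.0, -0.002, 0.002], [-0.002, -1.0, -0.001], [0.002, 0.001, -1.0]]
force: [-1.2, 0.0, -0.0]
width: 88.2
finger_force: 0.0
```

Request:
{"api": "arm_command", "payload": {
  "increments": [
    {"travel":[-0.1,0,1.5],"twist":[0,0,0]},
    {"travel":[0,0,2],"twist":[0,0,0]},
    {"travel":[0,0,2],"twist":[0,0,0]},
    {"travel":[0,0,1.5],"twist":[0,0,0]},
    {"travel":[0,0,0.8],"twist":[0,0,0]},
    {"travel":[0,0,0.3],"twist":[0,0,0]},
    {"travel":[0,0,0],"twist":[0,0,0]},
    {"travel":[0,0,0],"twist":[0,0,0]},
    {"travel":[0,0,0],"twist":[0,0,0]}
  ]
}}

```text
t: 19.63
position: [480.6, 0.0, 13.7]
orientation: [[1.0, -0.001, 0.002], [-0.001, -1.0, -0.0], [0.002, 0.0, -1.0]]
force: [0.8, 0.5, 0.6]
width: 88.2
finger_force: 0.0
```

Request:
{"api": "arm_command", "payload": {
  "increments": [
    {"travel":[0,0,0],"twist":[0,0,0]},
    {"travel":[0,0,0],"twist":[0,0,0]},
    {"travel":[0,0,0],"twist":[0,0,0]},
    {"travel":[0,0,0],"twist":[0,0,0]},
    {"travel":[0,0,0],"twist":[0,0,0]},
    {"travel":[0,0,0],"twist":[0,0,0]},
    {"travel":[0,0,0],"twist":[0,0,0]},
    {"travel":[0,0,0],"twist":[0,0,0]},
    {"travel":[0,0,0],"twist":[0,0,0]}
  ],
  "claw": 1,
  "grip_force": 20
}}

```text
t: 20.38
position: [480.1, 0.1, 12.9]
orientation: [[1.0, -0.001, 0.0], [-0.001, -1.0, -0.0], [0.0, 0.0, -1.0]]
force: [-1.0, 0.8, 4.8]
width: 65.4
finger_force: 20.0
```

Request:
{"api": "arm_command", "payload": {
  "increments": [
    {"travel":[0,0,-0.5],"twist":[0,0,0]},
    {"travel":[0,0,-1],"twist":[0,0,0]},
    {"travel":[0,0,-1],"twist":[0,0,0]},
    {"travel":[0,0,-1],"twist":[0,0,0]},
    {"travel":[0,0,-1],"twist":[0,0,0]},
    {"travel":[0,0,-1],"twist":[0,0,0]},
    {"travel":[0,0,-1.2],"twist":[0,0,0]},
    {"travel":[0,0,-1.5],"twist":[0,0,0]},
    {"travel":[0,0,-1.5],"twist":[0,0,0]},
    {"travel":[0,0,-1.2],"twist":[0,0,0]}
  ]
}}

```text
t: 21.22
position: [480.1, 0.2, 123.5]
orientation: [[1.0, -0.001, 0.001], [-0.001, -1.0, -0.0], [0.001, 0.0, -1.0]]
force: [0.2, -0.5, 0.2]
width: 65.3
finger_force: 20.0
```

Request:
{"api": "arm_command", "payload": {
  "increments": [
    {"travel":[-0.3,-2,0],"twist":[0,0,0]},
    {"travel":[-0.5,-3.5,0],"twist":[0,0,0]},
    {"travel":[-0.6,-3.8,0],"twist":[0,0,0]},
    {"travel":[-0.6,-3.8,0],"twist":[0,0,0]},
    {"travel":[-0.6,-3.8,0],"twist":[0,0,0]},
    {"travel":[-0.6,-3.8,0],"twist":[0,0,0]},
    {"travel":[-0.6,-3.8,0],"twist":[0,0,0]},
    {"travel":[-0.6,-3.8,0],"twist":[0,0,0]},
    {"travel":[-0.6,-3.6,0],"twist":[0,0,0]},
    {"travel":[-0.35,-2,0],"twist":[0,0,0]}
  ]
}}

```text
t: 22.05
position: [425.7, 342.4, 122.6]
orientation: [[1.0, 0.001, 0.001], [0.001, -1.0, 0.001], [0.001, -0.001, -1.0]]
force: [0.2, -0.5, -1.5]
width: 65.5
finger_force: 20.0
```

Request:
{"api": "arm_command", "payload": {
  "increments": [
    {"travel":[0,0,1],"twist":[0,0,0]},
    {"travel":[0,0,2],"twist":[0,0,0]},
    {"travel":[0,0,2.5],"twist":[0,0,0]},
    {"travel":[0,0,2],"twist":[0,0,0]},
    {"travel":[0,0,1],"twist":[0,0,0]},
    {"travel":[0,0,0],"twist":[0,0,0]},
    {"travel":[0,0,0],"twist":[0,0,0]},
    {"travel":[0,0,0],"twist":[0,0,0]}
  ]
}}

```text
t: 22.72
position: [427.7, 339.3, 38.1]
orientation: [[1.0, -0.001, 0.002], [-0.001, -1.0, 0.001], [0.002, -0.001, -1.0]]
force: [-1.1, 0.7, -0.2]
width: 65.5
finger_force: 20.0
```

Request:
{"api": "arm_command", "payload": {
  "increments": [
    {"travel":[0,0,0.8],"twist":[0,0,0]},
    {"travel":[0,0,0.7],"twist":[0,0,0]},
    {"travel":[0,0,0.4],"twist":[0,0,0]},
    {"travel":[0,0,0.2],"twist":[0,0,0]},
    {"travel":[0,0,0],"twist":[0,0,0]},
    {"travel":[0,0,0],"twist":[0,0,0]},
    {"travel":[0,0,0],"twist":[0,0,0]}
  ]
}}

```text
t: 23.3
position: [426.6, 339.1, 16.2]
orientation: [[1.0, -0.001, -0.001], [-0.001, -1.0, -0.001], [-0.001, 0.001, -1.0]]
force: [-4.3, -2.8, 8.7]
width: 65.6
finger_force: 20.0
```

The ring has touched down on the rack (8.7 N up). I release and back off.

Request:
{"api": "arm_command", "payload": {
  "increments": [
    {"travel":[0,0,0],"twist":[0,0,0]},
    {"travel":[0,0,0],"twist":[0,0,0]},
    {"travel":[0,0,0],"twist":[0,0,0]},
    {"travel":[0,0,0],"twist":[0,0,0]},
    {"travel":[0,0,0],"twist":[0,0,0]},
    {"travel":[0,0,0],"twist":[0,0,0]},
    {"travel":[0,0,0],"twist":[0,0,0]}
  ],
  "claw": -1
}}

```text
t: 23.88
position: [426.9, 339.2, 15.7]
orientation: [[1.0, -0.001, 0.0], [-0.001, -1.0, 0.0], [0.0, -0.0, -1.0]]
force: [-0.6, -1.3, -0.9]
width: 88.1
finger_force: 0.0
```

Request:
{"api": "arm_command", "payload": {
  "increments": [
    {"travel":[0,0,-0.5],"twist":[0,0,0]},
    {"travel":[0,0,-2],"twist":[0,0,0]},
    {"travel":[0,0,-3.5],"twist":[0,0,0]},
    {"travel":[0,0,-3.5],"twist":[0,0,0]},
    {"travel":[0,0,-3.5],"twist":[0,0,0]},
    {"travel":[0,0,-3.5],"twist":[0,0,0]},
    {"travel":[0,0,-3.5],"twist":[0,0,0]},
    {"travel":[-4,0,-2],"twist":[0,0,0]},
    {"travel":[0,0,0],"twist":[0,0,0]},
    {"travel":[0,0,0],"twist":[0,0,0]}
  ]
}}

```text
t: 24.72
position: [389.0, 339.5, 235.9]
orientation: [[1.0, -0.0, 0.002], [-0.0, -1.0, 0.001], [0.002, -0.001, -1.0]]
force: [0.2, -0.3, -0.4]
width: 88.0
finger_force: 0.0
```

Run:
```python
from ring import *
s=arm.read_state();I=arm.camera("wrist");c=cam('wrist',s);print(s['t'],s['position'],s['width'],s['force'])
print('ring',[np.round(b,1).tolist() for b in fit(I,c,426,339,31)])
S=arm.camera('scene');c=cam('scene')
print('glass rim scene',[np.round(b,1).tolist() for b in fit(S,c,481,0,61,(24.5,))])
print('tart disc scene',[np.round(b,1).tolist() for b in fit(S,c,478,-306,11,(30,))])
```

```text
24.7167 [389.04195662 339.53672093 235.86626602] 87.95481041526222 [ 0.22948744 -0.31032414 -0.40737693]
ring [[281.3, 426.5, 338.5], [280.7, 427.5, 338.5], [280.6, 427.0, 338.5], [280.5, 426.5, 338.0], [235.9, 418.0, 342.0]]
glass rim scene [[68.9, 492.0, 5.0], [68.9, 492.5, 4.0], [68.8, 492.0, 4.5], [68.8, 491.5, 5.5], [51.5, 492.5, -6.0]]
tart disc scene [[145.9, 473.0, -292.0], [145.8, 472.5, -292.0], [145.7, 473.0, -292.5], [145.7, 472.5, -292.5], [112.4, 480.5, -307.5]]
```

The ring lies at (426.5,338.5), as planned. The blurry scene fit isn't conclusive for the glass and tart, so I take one close check of each with the wrist camera.

Request:
{"api": "arm_command", "payload": {
  "increments": [
    {"travel":[0.7,4,0],"twist":[0,0,0]},
    {"travel":[0.7,4,0],"twist":[0,0,0]},
    {"travel":[0.7,4,0],"twist":[0,0,0]},
    {"travel":[0.7,4,0],"twist":[0,0,0]},
    {"travel":[0.7,4,0],"twist":[0,0,0]},
    {"travel":[0.7,4,0],"twist":[0,0,0]},
    {"travel":[0.7,4,0],"twist":[0,0,0]},
    {"travel":[0.7,4,0],"twist":[0,0,0]},
    {"travel":[0.7,4,0],"twist":[0,0,0]},
    {"travel":[0,4,0],"twist":[0,0,0]}
  ]
}}

```text
t: 25.65
position: [452.6, -63.5, 233.3]
orientation: [[1.0, -0.002, -0.002], [-0.002, -1.0, 0.001], [-0.002, -0.001, -1.0]]
force: [1.0, 0.1, -0.8]
width: 88.1
finger_force: 0.0
```

Request:
{"api": "arm_command", "payload": {
  "increments": [
    {"travel":[0,4,0],"twist":[0,0,0]},
    {"travel":[0,4,0],"twist":[0,0,0]},
    {"travel":[0,2,0],"twist":[0,0,0]},
    {"travel":[0,0,0],"twist":[0,0,0]},
    {"travel":[0,0,0],"twist":[0,0,0]},
    {"travel":[0,0,0],"twist":[0,0,0]}
  ]
}}

```text
t: 26.15
position: [452.0, -160.3, 233.6]
orientation: [[1.0, -0.001, -0.001], [-0.001, -1.0, 0.001], [-0.001, -0.001, -1.0]]
force: [0.7, 0.5, 0.2]
width: 88.1
finger_force: 0.0
```

Run:
```python
from ring import *
s=arm.read_state();I=arm.camera("wrist");c=cam('wrist',s);print(s['t'],s['position'])
r=lambda f:[np.round(b,1).tolist() for b in f]
print('glass rim',r(fit(I,c,481,0,61,(24.5,))));print('glass foot',r(fit(I,c,481,0,1,(19,)))[0])
print('disc',r(fit(I,c,478,-306,11,(30,))),'done disc',r(fit(I,c,384,-291,11,(30,)))[0])
```

```text
26.15 [ 451.97753167 -160.30786294  233.63663168]
glass rim [[167.2, 481.0, 1.0], [166.3, 481.5, 1.0], [163.3, 481.0, 0.5], [162.8, 481.5, 0.5], [38.7, 480.0, 10.5]]
glass foot [80.9, 478.5, 14.0]
disc [[193.2, 477.0, -306.5], [193.0, 477.5, -306.5], [192.9, 477.0, -306.0], [192.6, 477.5, -306.0], [78.6, 466.0, -319.0]] done disc [167.8, 383.5, -289.5]
```

The glass rim is at (481,1) at its full height. The tart's disc is at (477,-306.5) on the tray floor, the finished tart hasn't moved, and the robot touches nothing. Handing in.

```bash
python3 -c "
from plant import arm
print(arm.hand_in())"
```

```text
the job is handed in; nothing more can be done
None
```

I handed the job in at about 26 s: my last camera fits put the tart on its base on the tray beside the finished one, the empty ring on the rack near its spot, and the glass standing where it was; the hand-in returned no verdict.

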